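# Dispense two chocolates into a serving tray

### The arm

A 6-joint arm with a two-finger parallel gripper is mounted at the origin on the work surface. World frame = base frame: x ahead of the robot, y to its left, z up, the work surface at z = 0. Lengths are in m, angles in rad, forces in N, time in s.
With the tool pointing down it reaches from about 0.25 to 0.775 m from the base axis. Payload 8.9 kg.
Tool frame: the origin (TCP) lies on the centre line of the jaws, within the pads' length; the fingertips stand manip.nose_length ahead of it and the grasp point (between the pads) lies 5 mm behind it (manip.nose_length is the distance from the TCP to the fingertips, in m); z points along the fingers, y is the line along which they close (so a half turn about z gives the same grasp; the last joint's range is limited). The gripper opens to 85 mm and grips with 20 to 120 N. Pads are 22 mm wide; open, the fingers measure 114 mm over their backs; the gripper's body (76 mm by 85 mm) begins 54 mm behind the grasp point. The pads swing forward as they close: fully open they stand 13 mm farther back than shut.
Start: joints at [1.052, 0.291, -0.153, 1.127, 0, 1.431], TCP at [0.195, 0.488, 0.245] pointing down, gripper open.
Joint ranges: [-2.52, 2.52], [-0.91, 1.74], [-1.3, 1.37], [-1.96, 2.02], [-1.52, 1.47], [-3.14, 3.14]. Speed limits (rad/s): [2.22, 2.22, 2.79, 3.14, 3.14, 3.14].

### API

Orientations are given as [roll, pitch, yaw] about the fixed x, y, z axes, in that order (R = Rz(yaw) Ry(pitch) Rx(roll)).
In Python, from plant import manip gives the robot as it stands.
- The arm moves only by the shell command python3 steer.py 'ROWS' [FORCE]. ROWS is a JSON list that holds a single list of rows (three levels of brackets), with 1 to 12 rows, each of 5 numbers: dx, dy, dz in units of 20 mm, then a turn about the tool's z in units of 0.05 rad, then the finger opening in m; each row is the pose to reach, as a shift and turn from the pose commanded when the command began, along the tool's axes at that moment; what a row does not reach only later rows make up. A row lasts 1/10 s, in which the tool goes at most 0.05 m and 0.15 rad, less where a joint would pass 70% of its speed; a pose out of reach is approached as far as the arm can. The fingers move at their own pace and stop on an object; FORCE is the grip in N (left out, the last holds). Time passes only in rows, so rows that do not move let the fingers close. It prints the time, the measured TCP pose, the force, the opening and the grip force at its end. Input that does not fit is refused with a message, and nothing moves.
- manip.observe(): the state, without advancing time (a new reading comes with each control period).
- manip.read_camera(name): name is "scene" or "top"; returns a dict with "img" (420x560x3 uint8, red, green, blue), "K" (3x3 intrinsics, pixels), "R" (3x3) and "t" (3): a world point X has camera coordinates R X + t. Camera axes: x right, y down, z forward; pixel columns grow to the right and rows downward; lengths in m; the calibration is good to about 2 mm. A picture is of the moment at which its call begins. There is no depth.
- manip.hand_in(): hands the job in; it is judged then, once.
The state is a dict: "time_s": time; "joint_positions": joint angles; "joint_vel": joint speeds; "joint_torque": joint torques, N m; "tcp_pos": TCP position; "orientation": TCP orientation; "ft_force": force on the tool from outside, world axes, zero at the start; "torque": the same for the moment, N m; "opening": finger opening in m; "grasp_force": force on a finger pad.
Only numpy, scipy, OpenCV 4.12 (cv2) and the standard library are available. Lean on these libraries where they do the work, as an engineer would, in place of code of your own. Each camera call takes 0.05 s, during which the arm holds its last target. There are 200 camera calls.

### The job

Set the small white tray flat on the counter, right under the outlet lip at the side of the chocolate dispenser and in line with it, and let go of it. Then press the slanted red plunger down to its stop and let it spring fully back, twice, so that exactly two chocolates drop into the tray; leave the tray there, do not force the plunger or lean on the machine (no more than about 40 N), and leave the jar, the tin and the scoop where they are.

Things in the scene. Friction and masses are not known exactly. Their poses are not given: they have to be found in the camera images.
- dispenser: Green metal chocolate dispenser, fixed. Origin on the counter under its magazine axis, z up. Housing x -45..50, y -65..24, z 0..70 mm; green casing y -65..-24 to z 215; clear magazine 47 mm square, z 70..215. On top a brass plate x -55..55, y -76..25, z 215..235 and a glass jar (radius 46, centre x 4, y -28) to z 344: they overhang the plunger, a gripper pointing straight down does not fit there.
- plunger (a joint): Plunger stroke, m: 0 out, 0.026 at its stop. Axis leans 28 deg from vertical (outward: -0.469, 0, 0.883 in the dispenser's frame). Spring: 4 N at first, 8 N at the stop. It drives a pusher (1.72 mm per mm) that shoves the lowest chocolate out of the slot; it tips off the lip only in the last 2 mm or so of stroke, else stays on the lip. The next drops into place once the plunger is fully out.
- barrel (a point): Centre of the upper end of the fixed brass barrel (40 mm diameter) that guides the plunger; axes as the dispenser's, in whose frame it lies at x -67.1, y -20, z 126.5 mm. The plunger's round red head (36 mm diameter, 14 thick) is screwed on its rod at a height that differs each time: fully out, its outer face stands 47 to 61 mm from this point along the axis. Its rubber mount gives 1 mm per 10 N.
- outlet (a point): Middle of the outlet lip's top edge, where chocolates tip off: x 0, y 35, z 70 mm in the dispenser's frame, same axes. Behind it is the slot in the clear +y wall (y 24), 37 mm wide and 12.5 high, just wider than a chocolate. The steel lip is 47 mm wide over its cheeks (top z 80); its underside is at z 60.
- dock (a point): Point on the counter under the outlet where the tray's origin belongs; x 0, y 84, z 0 mm in the dispenser's frame, same axes. There the tray's long side runs along the dispenser's y, its end about 5 mm off the housing, under the lip. A wide wrist right above it may meet the plate and jar: hold the tray off centre, lean the tool outward, or push the tray home.
- tray: White open rectangular tray, loose, 60 mm (x) by 110 mm (y) and 32 mm high, walls and floor about 4 mm, 150 g. Origin: centre of its underside. Both ends are alike.
- choc1: Round brown chocolate, 34 mm diameter, 10 mm thick, 14 g, origin at the centre of its underside; number 1 of 4 from the bottom of the stack in the magazine; it is dispensed first.
- choc2: Round brown chocolate, 34 mm diameter, 10 mm thick, 14 g, origin at the centre of its underside; number 2 of 4 from the bottom of the stack in the magazine; it is dispensed second.
- choc3: Round brown chocolate, 34 mm diameter, 10 mm thick, 14 g, origin at the centre of its underside; number 3 of 4 from the bottom of the stack in the magazine; it must stay in the machine.
- choc4: Round brown chocolate, 34 mm diameter, 10 mm thick, 14 g, origin at the centre of its underside; number 4 of 4 from the bottom of the stack in the magazine; it must stay in the machine.
- jar: Bystander: glass jar with orange sweets and a brass lid, radius 43, 150 mm high, origin under its centre.
- tin: Bystander: blue tin with a brass lid, radius 39.5, 103 mm high, origin under its centre.
- scoop: Bystander: wooden-handled scoop, 170 mm long, lying on the counter along its x.

How it is judged:
On the way, in this order (a step that is already met when the one before it is completed fails the run):
1. the tray stands flat under the outlet, in line with the dispenser, and is released (horizontal distance between tray and dock below 0.025 m and angle between the y axis of tray and the y axis of dispenser, either way round below 0.25 rad and height (world z) of tray below 0.004 m and angle between tray's own z axis and vertical below 0.06 rad and contact force between each of the arm, the fingers and tray below 0.1 N), for 0.2 s.
2. the plunger is at its stop (value of joint plunger above 0.0246 m), for 0.05 s.
3. the plunger is fully out again and the first chocolate lies in the tray (value of joint plunger below 0.003 m and x of choc1 in the frame of tray between -0.03 and 0.03 m and y of choc1 in the frame of tray between -0.055 and 0.055 m and z of choc1 in the frame of tray between -0.005 and 0.036 m), for 0.1 s.
4. the plunger is at its stop a second time (value of joint plunger above 0.0246 m), for 0.05 s.
At the end, for the whole second after the job is handed in: Tray flat and at rest on the counter, within 25 mm of the dock and 0.25 rad of the dispenser's y; chocolates 1 and 2 at rest inside it, 3 and 4 still in the magazine; plunger out to within 3 mm. Both strokes came within 1.4 mm of the stop (all of step 3 and horizontal distance between tray and dock below 0.025 m and angle between the y axis of tray and the y axis of dispenser, either way round below 0.25 rad and height (world z) of tray below 0.004 m and angle between tray's own z axis and vertical below 0.06 rad and x of choc2 in the frame of tray between -0.03 and 0.03 m and y of choc2 in the frame of tray between -0.055 and 0.055 m and z of choc2 in the frame of tray between -0.005 and 0.036 m and horizontal distance between each of choc3, choc4 and dispenser below 0.012 m and height (world z) of each of choc3, choc4 above 0.065 m and linear speed of each of tray, choc1, choc2 below 0.02 m/s); the robot touches nothing.
It fails at once if the dispenser or its plunger is pushed with more than 40 N (contact force between any of the arm, the fingers and dispenser above 40 N).
It fails at once if the jar, the tin or the scoop is moved by more than 30 mm or the jar or the tin tipped (distance of any of jar, tin, scoop from where it was at the start of the episode above 0.03 m or angle between any of jar, tin's own z axis and vertical above 0.3 rad).
It also fails if it takes over 61 s, if anything falls off the work surface, if the arm or the gripper's body presses on something with over 40 N, if the wrist force passes 120 N, or if a joint passes its speed limit or range.

## Working session

There is one attempt and no reset: what is moved stays moved. The work goes in short steps, Python scripts to look and compute and a shell command to move; the robot and the scene stay as the last step left them, time stands still between calls to the robot, and variables do not carry over. Pictures are saved under pics/ and viewed, at most 12 in all, crops included, and the job is handed in when it is done.

```bash
ls; mkdir -p pics; python3 - <<'E'
from plant import manip
import cv2
print(manip.observe(), manip.nose_length)
for n in("scene","top"):
    c=manip.read_camera(n); cv2.imwrite(f"pics/{n}0.png",c["img"][:,:,::-1]); print(n,c["K"].tolist(),c["R"].tolist(),c["t"].tolist())
E
```

```text
pics
plant.py
steer.py
{'time_s': 0.0, 'joint_positions': array([ 1.05169404e+00,  2.91280948e-01, -1.54136821e-01,  1.12670975e+00,
        3.47844218e-05,  1.43152220e+00]), 'joint_vel': array([ 0.00156058,  0.00031992, -0.0009318 ,  0.00039641,  0.0005126 ,
       -0.00060803]), 'joint_torque': array([-1.13304450e-03, -5.37147939e+01,  3.31373513e+01,  1.61196553e-02,
       -5.66350409e-04, -3.43297256e-05]), 'tcp_pos': array([0.19440818, 0.48721658, 0.24472804]), 'orientation': array([-3.14027918e+00, -2.19249282e-04,  2.76176432e+00]), 'ft_force': array([ 0.88658704, -0.1382914 , -0.67265794]), 'torque': array([ 0.04101204, -0.00326003,  0.04576464]), 'grasp_force': 0.0, 'opening': 0.08571207916095652} 0.014
scene [[496.5512272640726, 0.0, 273.7667162092379], [0.0, 496.5512272640726, 208.02287653849112], [0.0, 0.0, 1.0]] [[-0.9937130792128281, 0.10959424429243897, 0.02287832641013611], [0.047404456710250634, 0.5970041929916667, -0.800836319752279], [-0.10142550806067228, -0.7947169906125938, -0.5984461305299724]] [0.5410438093579562, 0.05113995614760312, 1.2372329506797335]
top [[468.6920029308606, 0.0, 275.3495483536612], [0.0, 468.6920029308606, 211.58351401249627], [0.0, 0.0, 1.0]] [[0.01739291862749043, -0.9998328477606867, -0.00563586021586222], [-0.989426594242813, -0.01639960542376884, -0.14410436338644417], [0.14398785013564572, 0.008082665445255845, -0.9895464463746079]] [-0.038778551049525586, 0.5391159641028146, 1.2490552754812403]
```
View pics/scene0.png

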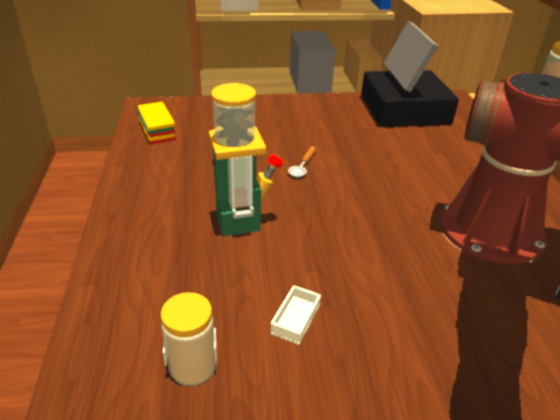

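View pics/top0.png

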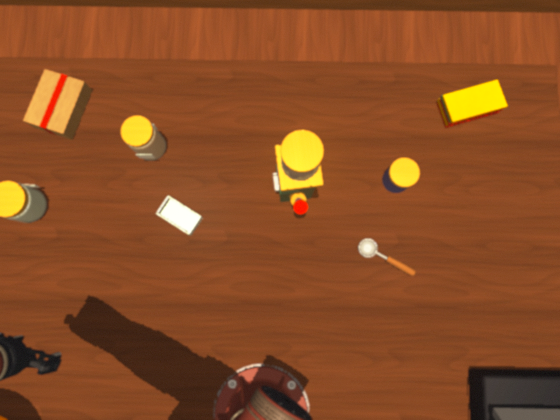

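The scene view shows the dispenser at about (238,180), with its outlet toward the camera and the red head at (275,160). The tray is at (297,314), the jar at (190,340) and the scoop at (300,165). In the top view the plate is at about (299,168), the red head at (301,207), the tray at (179,215), the jar at (140,135) and the tin at (403,173). I'll zoom in next to measure.

```bash
python3 - <<'E'
import cv2,numpy as np
t=cv2.imread("pics/top0.png");s=cv2.imread("pics/scene0.png")
a=cv2.resize(t[125:225,260:340],None,fx=5,fy=5,interpolation=cv2.INTER_CUBIC)
b=cv2.resize(s[80:240,200:300],None,fx=3.6,fy=3.6,interpolation=cv2.INTER_CUBIC)
m=np.zeros((580,780,3),np.uint8); m[:500,:400]=a; m[:576,410:770]=b
for i in range(0,80,10): cv2.putText(m,str(260+i),(i*5,515),0,.4,(255,255,255)); cv2.line(m,(i*5,495),(i*5,500),(255,255,255))
cv2.imwrite("pics/crop1.png",m)
E
```

View pics/crop1.png

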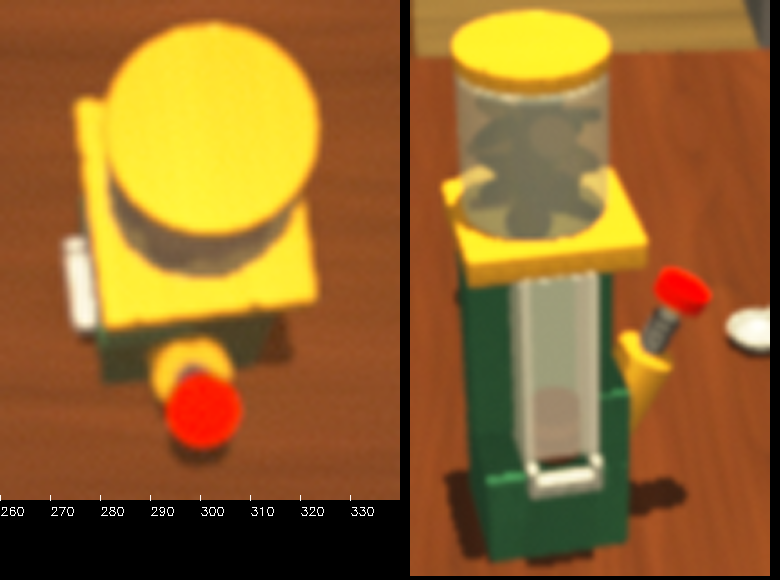

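```bash
cat > h.py <<'E'
import cv2,numpy as np
from scipy.optimize import least_squares
from plant import manip
def cams(): return {n:manip.read_camera(n) for n in("scene","top")}
def proj(c,X):
    p=(c["R"]@np.atleast_2d(X).T).T+c["t"]; q=p@c["K"].T; return q[:,:2]/q[:,2:]
def ray(c,uv,z):
    d=c["R"].T@np.linalg.inv(c["K"])@[uv[0],uv[1],1]; C=-c["R"].T@c["t"]; return C+d*(z-C[2])/d[2]
def P(p,X):
    x,y,a=p[:3]; X=np.atleast_2d(X)
    return np.c_[x+np.cos(a)*X[:,0]-np.sin(a)*X[:,1], y+np.sin(a)*X[:,0]+np.cos(a)*X[:,1], X[:,2]]
def blob(m,box):
    u0,v0,u1,v1=box; k=np.zeros(m.shape,np.uint8); k[v0:v1,u0:u1]=m[v0:v1,u0:u1]
    n,l,s,c=cv2.connectedComponentsWithStats(k); i=1+np.argmax(s[1:,4]); return (l==i).astype(np.uint8),c[i],s[i]
def tray(cs,boxes):
    T=[];obs=[]
    for n in boxes:
        im=cs[n]["img"].astype(int); m=((im.min(2)>135)).astype(np.uint8)
        b,c,s=blob(m,boxes[n]); h=cv2.convexHull(cv2.findContours(b,0,1)[0][0])
        obs.append((n,c,s[4],cv2.minAreaRect(h)))
    return obs
E
python3 - <<'E'
from h import *
cs=cams()
for n in cs: print(n,-cs[n]["R"].T@cs[n]["t"])
tp=lambda u,v:((u+.5)/5-.5+260,(v+.5)/5-.5+125)
sc=lambda u,v:((u-410+.5)/3.6-.5+200,(v+.5)/3.6-.5+80)
red={}
for n,b in(("top",(280,190,320,225)),("scene",(255,145,295,180))):
    im=cs[n]["img"].astype(int); m=((im[:,:,0]>150)&(im[:,:,1]<60)).astype(np.uint8)
    _,c,s=blob(m,b); red[n]=c; print(n,c,s)
O=[("top",(-55,25,235),tp(107,310)),("top",(-55,25,215),tp(107,326)),("top",(-55,-76,235),tp(317,300)),("top",(55,25,235),tp(76,100)),
("top",(4,-28,344),tp(213,128)),
("scene",(-55,25,235),sc(645,243)),("scene",(55,25,235),sc(468,268)),("scene",(-55,25,215),sc(645,262)),("scene",(55,25,215),sc(470,283)),
("scene",(4,-28,344),sc(531,45)),("scene",(23.5,35,60),sc(533,497)),("scene",(-23.5,35,60),sc(600,487)),
("scene",(50,24,0),sc(492,560)),("scene",(-45,24,0),sc(626,543))]
O=O[:1]+O[2:]
def f(p,full=0):
    r=[]
    for n,X,uv in O: r.append(proj(cs[n],P(p,np.array(X)/1e3))[0]-uv)
    X=np.array([-67.1,-20,126.5])/1e3+p[3]*np.array([-.469,0,.883])
    for n in red: r.append(proj(cs[n],P(p,X))[0]-red[n])
    return np.array(r) if full else np.concatenate(r)
s=least_squares(f,[.55,-.05,.1,.047],loss="soft_l1"); print(s.x, "face h",s.x[3]+.007); print(f(s.x,1).round(1).tolist())
print("dock",P(s.x,[0,.084,0]),"lip",P(s.x,[0,.035,.07]))
for o in tray(cs,{"top":(150,190,208,240),"scene":(262,280,330,350)}):
    print(o); print(ray(cs[o[0]],o[3][0],.032 if 0 else .02)); bp=cv2.boxPoints(o[3]); print([ray(cs[o[0]],q,.032)[:2].round(3).tolist() for q in bp])
for n,uv,z in(("jar",(137,131),.15),("tin",(404,172),.103),("scoop",(368,248),.01)): print(n,ray(cs["top"],uv,z))
E
```

```text
scene [0.66070503 0.89342399 0.76899383]
top [ 0.35424136 -0.04002648  1.31346862]
top [300.09036145 207.19277108] [293 200  15  15 166]
scene [274.95302013 160.69127517] [267 154  16  14 149]
[ 0.62059432 -0.05886399  0.14019329  0.04536406] face h 0.05236405826662437
[[-0.8, 3.3], [0.0, 0.1], [-0.3, 0.1], [-0.5, -0.0], [0.9, -1.8], [-0.6, -3.3], [0.7, 1.0], [-0.7, 0.7], [-0.2, -2.0], [-0.9, -0.7], [0.3, -0.6], [-0.6, 0.3], [0.8, -0.5], [-0.3, -1.1], [-0.2, -0.4]]
dock [[0.60885662 0.02431189 0.        ]] lip [[ 0.61570361 -0.02420737  0.07      ]]
('top', array([178.31758242, 214.68351648]), np.int32(910), ((178.12942504882812, 214.58233642578125), (40.57244873046875, 22.932252883911133), 32.47119140625))
[0.52950552 0.24156318 0.02      ]
[[0.53, 0.304], [0.585, 0.272], [0.526, 0.174], [0.471, 0.206]]
('scene', array([295.5904908 , 311.49309816]), np.int32(1304), ((295.30364990234375, 309.2823181152344), (35.63434982299805, 46.89848709106445), 22.932100296020508))
[0.52793275 0.23554381 0.02      ]
[[0.583, 0.278], [0.534, 0.168], [0.473, 0.212], [0.527, 0.316]]
jar [0.72748697 0.32967542 0.15      ]
tin [ 0.64151754 -0.36767586  0.103     ]
scoop [ 0.44602992 -0.28831575  0.01      ]
```

The rows are not in the units I measure in: shifts go in units of 20 mm and turns go in units of 0.05 rad. I convert before sending: -0.12 m is -6, 0.12 m is 6, -1.415 rad is -28.3.

```bash
python3 steer.py '[[[-2, -0.4, 0, -2.8, 0.085], [-4, -0.75, 0, -5.6, 0.085], [-6, -1.15, 0.5, -8.4, 0.085], [-8, -1.5, 1.5, -11.2, 0.085], [-10, -1.9, 2.5, -14, 0.085], [-12, -2.25, 3.5, -17, 0.085], [-14, -2.65, 4.5, -20, 0.085], [-16, -3, 5.5, -22.8, 0.085], [-18, -3.4, 6, -25.6, 0.085], [-20.3, -3.8, 6, -28.3, 0.085], [-20.3, -3.8, 6, -28.3, 0.085], [-20.3, -3.8, 6, -28.3, 0.085]]]' 40
python3 - <<'E'
from h import *
cs=cams()
cv2.imwrite("pics/scene1.png",cs["scene"]["img"][:,:,::-1])
tp=lambda u,v:((u+.5)/5-.5+260,(v+.5)/5-.5+125)
sc=lambda u,v:((u-410+.5)/3.6-.5+200,(v+.5)/3.6-.5+80)
red={"top":(300.1,207.2),"scene":(274.95,160.7)}
O=[("top",(-55,25,235),tp(107,326)),("top",(-55,-76,235),tp(317,300)),("top",(55,25,235),tp(76,100)),("top",(4,-28,344),tp(213,128)),
("scene",(-55,25,235),sc(645,243)),("scene",(-55,25,215),sc(645,262)),("scene",(55,25,215),sc(470,283)),
("scene",(4,-28,344),sc(531,45)),("scene",(23.5,35,60),sc(533,497)),("scene",(-23.5,35,60),sc(600,487)),
("scene",(50,24,0),sc(492,560)),("scene",(-45,24,0),sc(626,543))]
def f(p,full=0):
    r=[proj(cs[n],P(p,np.array(X)/1e3))[0]-uv for n,X,uv in O]
    X=np.array([-67.1,-20,126.5])/1e3+p[3]*np.array([-.469,0,.883])
    r+=[proj(cs[n],P(p,X))[0]-red[n] for n in red]
    return np.array(r) if full else np.concatenate(r)
s=least_squares(f,[.62,-.06,.14,.047],loss="soft_l1"); print(s.x, "face h",s.x[3]+.007); print(f(s.x,1).round(1).tolist())
print("dock",P(s.x,[0,.084,0]),"head",P(s.x,np.array([-.0671,-.02,.1265])+(s.x[3]+.007)*np.array([-.469,0,.883])))
np.save("disp.npy",s.x)
o=manip.observe(); print(o["joint_positions"].round(3),o["tcp_pos"],o["orientation"])
E
```

```text
time_s: 1.4
tcp_pos: [0.5438, 0.2657, 0.1248]
orientation: [3.141, -0.001, -2.11]
ft_force: [-0.7, -0.3, -0.0]
opening: 0.0851
grasp_force: 0.0
[ 0.62051589 -0.05915731  0.13707846  0.0452024 ] face h 0.052202397580576064
[[-0.7, 0.1], [0.1, 0.2], [-0.1, 0.1], [-0.3, 0.0], [0.9, -1.8], [0.7, 1.0], [-0.7, 0.6], [-0.2, -2.0], [-0.9, -0.8], [0.3, -0.6], [-0.6, 0.2], [0.8, -0.5], [-0.3, -1.1], [-0.1, -0.4]]
dock [[0.60903732 0.02405473 0.        ]] head [[ 0.53252505 -0.09148446  0.17259472]]
[ 0.336  0.527 -0.117  0.927  0.    -0.698] [0.54258066 0.26687067 0.12516026] [ 3.14082324e+00 -5.11150735e-04 -2.10732759e+00]
```

View pics/scene1.png

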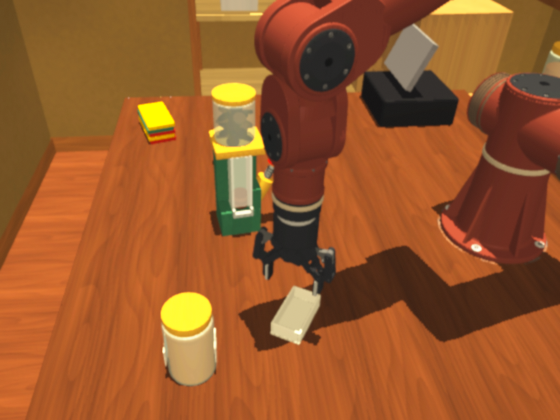

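The gripper is over the tray, with its fingers spread across the tray's short side (around (295,265), roughly 60 px above the tray). I'll go down and grip.

Converted, 0.105 m is 5.25, 0.08 m is 4.

```bash
python3 steer.py '[[[0, 0, 2, 0, 0.085], [0, 0, 4, 0, 0.085], [0, 0, 5.25, 0, 0.085], [0, 0, 5.25, 0, 0.085]]]' 40; python3 steer.py '[[[0, 0, 0, 0, 0.05], [0, 0, 0, 0, 0.05], [0, 0, 0, 0, 0.05], [0, 0, 0, 0, 0.05], [0, 0, 0, 0, 0.05], [0, 0, 0, 0, 0.05]]]' 40; python3 steer.py '[[[0, 0, -0.4, 0, 0.05], [0, 0, -0.75, 0, 0.05], [0, 0, -0.75, 0, 0.05]]]'
python3 - <<'E'
from h import *
c=manip.read_camera("scene"); cv2.imwrite("pics/scene2.png",cv2.resize(c["img"][200:400,150:400,::-1],None,fx=3,fy=3))
E
```

```text
time_s: 1.9
tcp_pos: [0.5397, 0.2665, 0.0173]
orientation: [3.137, -0.005, -2.106]
ft_force: [-0.6, 0.3, -0.0]
opening: 0.0851
grasp_force: 0.0
time_s: 2.5
tcp_pos: [0.5446, 0.2674, 0.0224]
orientation: [-3.14, 0.003, -2.106]
ft_force: [-1.7, 2.3, 7.6]
opening: 0.0592
grasp_force: 44.6
time_s: 2.8
tcp_pos: [0.5446, 0.2668, 0.037]
orientation: [-3.14, 0.002, -2.106]
ft_force: [0.5, -0.3, -1.8]
opening: 0.0592
grasp_force: 43.5
```

View pics/scene2.png

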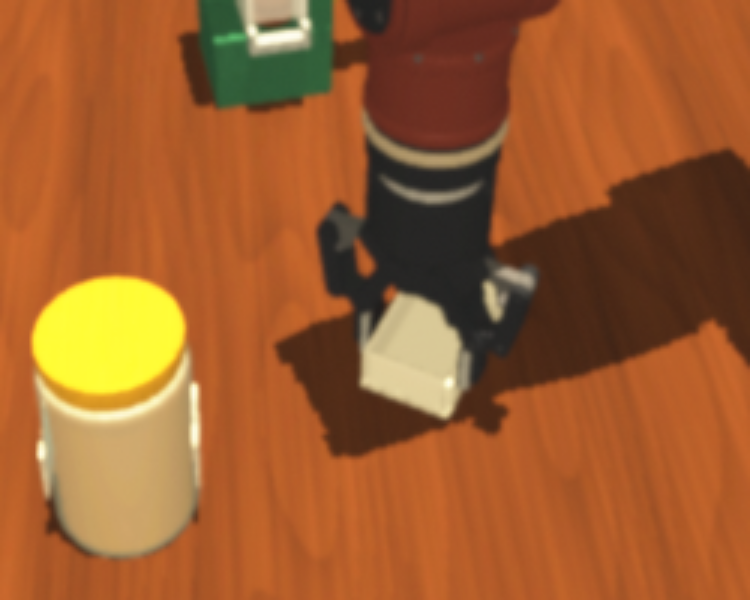

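The tray is gripped square (opening 59 mm) and lifted 15 mm. I'll carry it round to a point outside the outlet, then slide it in under the lip.

```bash
python3 steer.py '[[[0.85, -1.1, 0, -2.6, 0.05], [1.75, -2.15, 0, -5.4, 0.05], [2.6, -3.25, 0, -8, 0.05], [3.5, -4.35, 0, -10.8, 0.05], [4.35, -5.45, 0, -13.44, 0.05], [5.15, -6.05, 0, -13.44, 0.05], [5.95, -6.7, 0, -13.44, 0.05], [6.75, -7.3, 0, -13.44, 0.05], [7.5, -7.9, 0, -13.44, 0.05], [7.5, -7.9, 0, -13.44, 0.05], [7.5, -7.9, 0, -13.44, 0.05]]]'
python3 - <<'E'
from h import *
p=np.load("disp.npy");o=manip.observe();d=o["tcp_pos"][:2]-p[:2];a=p[2];print("tcp in disp",d@[np.cos(a),np.sin(a)],d@[-np.sin(a),np.cos(a)],o["joint_positions"].round(2))
c=manip.read_camera("scene"); cv2.imwrite("pics/scene3.png",cv2.resize(c["img"][60:260,150:400,::-1],None,fx=3,fy=3))
E
```

```text
time_s: 3.95
tcp_pos: [0.6026, 0.0567, 0.0351]
orientation: [3.141, 0.0, -1.435]
ft_force: [0.5, 0.3, -0.5]
opening: 0.0593
grasp_force: 43.6
tcp in disp -0.001900278597519523 0.1172410746306025 [-0.03  0.63 -0.21  0.73  0.   -1.73]
```

View pics/scene3.png

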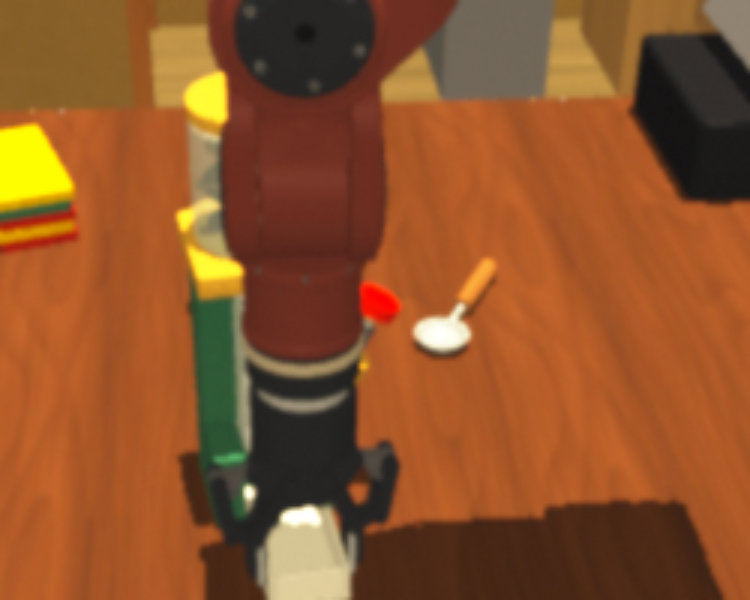

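The tray is in line with the outlet and held clear of the plate and jar. I'll set it down, open the gripper and rise.

```bash
python3 steer.py '[[[0, 0, 0.4, 0, 0.05], [0, 0, 0.75, 0, 0.05], [0, 0, 0.75, 0, 0.05], [0, 0, 0.7, 0, 0.085], [0, 0, 0.6, 0, 0.085], [0, 0, 0.6, 0, 0.085], [0, 0, 0.6, 0, 0.085], [0, 0, 0.6, 0, 0.085], [0, 0, 0.6, 0, 0.085]]]'; python3 steer.py '[[[0, 0, -1, 0, 0.085], [0, 0, -3, 0, 0.085], [0, 0, -5, 0, 0.085], [0, 0, -7.5, 0, 0.085], [0, 0, -9.5, 0, 0.085], [0, 0, -11, 0, 0.085], [0, 0, -11, 0, 0.085]]]'
python3 - <<'E'
from h import *
p=np.load("disp.npy");o=manip.observe();print(o["tcp_pos"],o["orientation"])
cs=cams(); cv2.imwrite("pics/scene4.png",cv2.resize(cs["scene"]["img"][120:300,180:380,::-1],None,fx=3,fy=3))
E
```

```text
time_s: 4.9
tcp_pos: [0.6028, 0.0568, 0.0232]
orientation: [3.141, 0.0, -1.434]
ft_force: [-1.5, -0.6, 1.6]
opening: 0.0849
grasp_force: 0.0
time_s: 5.6
tcp_pos: [0.6051, 0.0568, 0.2481]
orientation: [-3.134, -0.001, -1.434]
ft_force: [0.1, -0.4, -0.6]
opening: 0.0847
grasp_force: 0.0
[0.60505784 0.05679493 0.24806382] [-3.13411346e+00 -1.21286707e-03 -1.43442015e+00]
```

View pics/scene4.png

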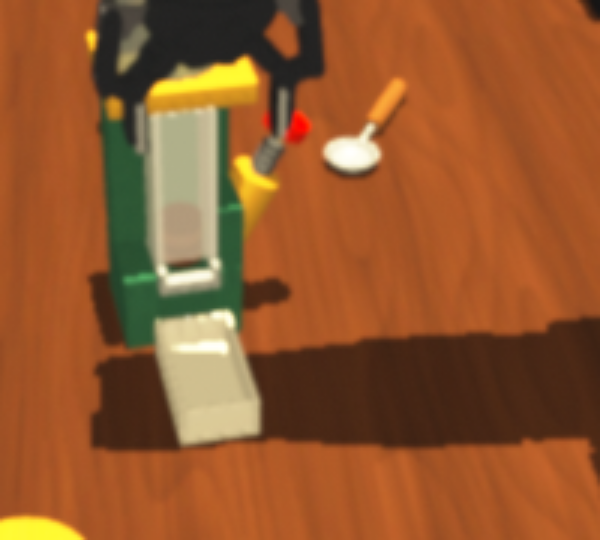

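```bash
python3 steer.py '[[[-0.35, 2.35, 0, 0, 0.085], [-0.65, 4.75, 0, 0, 0.085], [-1, 7.1, 0, 0, 0.085], [1, 7.35, 0, 0, 0.085], [3, 7.65, 0, 0, 0.085], [5, 7.9, 0, 0, 0.085], [6.85, 8.15, 0, 0, 0.085], [6.85, 8.15, 1.2, 0, 0.085], [6.85, 8.15, 2.4, 0, 0.085], [6.85, 8.15, 2.4, 0, 0.085], [6.85, 8.15, 2.4, 0, 0.085]]]'
python3 - <<'E'
from h import *
p=np.load("disp.npy")
cs=cams(); c=cs["scene"]
im=np.ascontiguousarray(c["img"][:,:,::-1]); big=cv2.resize(im[120:300,200:360],None,fx=4,fy=4,interpolation=cv2.INTER_CUBIC)[:590]
for y in(29,139):
  for x in(-30,30):
    for z in(0,32):
      q=proj(c,P(p,np.array([x,y,z])/1e3))[0]; cv2.circle(big,tuple(int(v) for v in (q-[200,120])*4),3,(255,0,255),-1)
t=cv2.resize(np.ascontiguousarray(cs["top"]["img"][170:235,255:320,::-1]),None,fx=2.4,fy=2.4)
big=np.hstack([big,np.vstack([t,np.zeros((590-t.shape[0],t.shape[1],3),np.uint8)])]); cv2.imwrite("pics/chk5.png",big)
o=manip.observe(); print(o["tcp_pos"],o["orientation"],o["ft_force"])
E
```

```text
time_s: 6.8
tcp_pos: [0.4592, -0.1007, 0.1947]
orientation: [3.139, 0.001, -1.434]
ft_force: [0.2, -0.4, 0.6]
opening: 0.085
grasp_force: 0.0
[ 0.46033071 -0.10092145  0.1959517 ] [-3.14110362e+00 -3.13993059e-04 -1.43389729e+00] [0.31570726 0.07053616 0.55555258]
```

View pics/chk5.png

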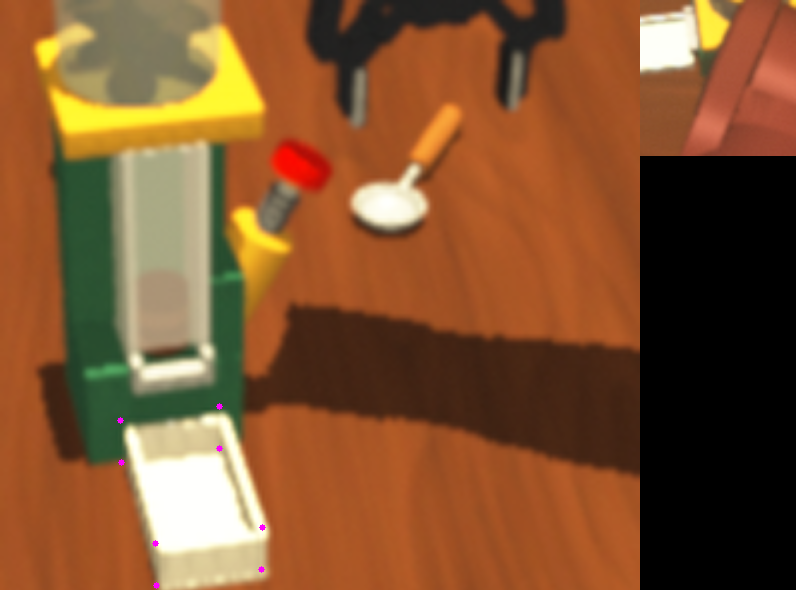

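The tray stands about 3 mm outside the dock and is aligned. The inner fingertip shows at about (355,124) in the crop and the head at (303,165). I'll check where that tip really is in height.

```bash
python3 - <<'E'
from h import *
p=np.load("disp.npy");c=manip.read_camera("scene");o=manip.observe();a=p[2];e=np.array([np.cos(a),np.sin(a),0]);t=o["tcp_pos"]
for r in(.0425,.05,.057):
  for z in(0,-.001,-.007,-.014):
    print(r,z,((proj(c,t+r*e+[0,0,z])[0]-[200,120])*4).round(0))
n=np.array([-.469,0,.883]);f=P(p,np.array([-.0671,-.02,.1265])+.0522*n)[0];print("face",f,((proj(c,f)[0]-[200,120])*4),"finger->face",f-(t+.057*e))
E
```

```text
0.0425 0 [357. 111.]
0.0425 -0.001 [357. 112.]
0.0425 -0.007 [356. 122.]
0.0425 -0.014 [356. 132.]
0.05 0 [344. 112.]
0.05 -0.001 [344. 114.]
0.05 -0.007 [344. 123.]
0.05 -0.014 [343. 133.]
0.057 0 [333. 114.]
0.057 -0.001 [333. 115.]
0.057 -0.007 [332. 124.]
0.057 -0.014 [332. 135.]
face [ 0.53252616 -0.09148431  0.1725926 ] [305.04076327 151.42547626] finger->face [ 0.01553361  0.00170555 -0.02355509]
```

```bash
python3 steer.py '[[[0, -0.525, 0, 0, 0.085], [0, -0.7, 0.33, 0, 0.085], [0, -0.875, 0.66, 0, 0.085], [0, -0.875, 0.66, 0, 0.085], [0, -0.875, 0.66, 0, 0.085]]]'; python3 steer.py '[[[0, -0.07, 0.13, 0, 0.085], [0, -0.14, 0.265, 0, 0.085], [0, -0.21, 0.395, 0, 0.085], [0, -0.21, 0.395, 0, 0.085], [0, -0.21, 0.395, 0, 0.085]]]'
python3 - <<'E'
from h import *
c=manip.read_camera("scene"); cv2.imwrite("pics/chk6.png",cv2.resize(c["img"][120:260,200:360,::-1],None,fx=4,fy=4,interpolation=cv2.INTER_CUBIC)); print(manip.observe()["ft_force"])
E
```

```text
time_s: 7.45
tcp_pos: [0.477, -0.0985, 0.1817]
orientation: [3.141, 0.0, -1.434]
ft_force: [0.2, 1.2, 0.4]
opening: 0.085
grasp_force: 0.0
time_s: 7.95
tcp_pos: [0.4814, -0.0981, 0.1742]
orientation: [3.141, 0.0, -1.434]
ft_force: [-0.7, 0.6, 0.4]
opening: 0.085
grasp_force: 0.0
[-0.23221785 -0.20688339  0.43716923]
```

View pics/chk6.png

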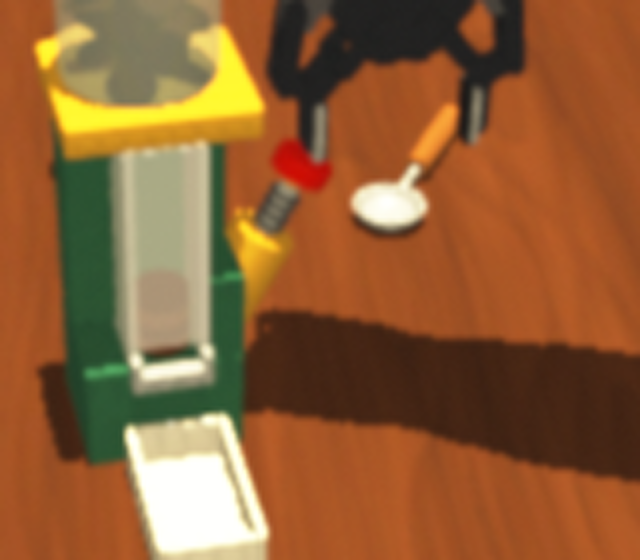

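The fingertip is at about (318,160), over the outer half of the head. There's no contact force yet, so I'll keep moving along the axis.

```bash
for k in 1; do python3 steer.py '[[[0, -0.045, 0.09, 0, 0.085], [0, -0.095, 0.175, 0, 0.085], [0, -0.095, 0.175, 0, 0.085]]]'; done; python3 steer.py '[[[0, -0.045, 0.09, 0, 0.085], [0, -0.095, 0.175, 0, 0.085], [0, -0.095, 0.175, 0, 0.085]]]'
```

```text
time_s: 8.3
tcp_pos: [0.4834, -0.0979, 0.1706]
orientation: [3.142, -0.0, -1.434]
ft_force: [-1.7, -0.9, 2.4]
opening: 0.0851
grasp_force: 1.6
time_s: 8.6
tcp_pos: [0.4853, -0.0976, 0.1671]
orientation: [3.142, -0.0, -1.434]
ft_force: [-2.2, -0.6, 4.4]
opening: 0.0851
grasp_force: 2.1
```

Contact came at TCP z ≈ 0.171. I'll push most of the stroke, then take small steps while watching the force.

Converted, 0.0141 m is 0.705, 0.0106 m is 0.53.

```bash
python3 steer.py '[[[0, -0.095, 0.175, 0, 0.085], [0, -0.19, 0.355, 0, 0.085], [0, -0.28, 0.53, 0, 0.085], [0, -0.375, 0.705, 0, 0.085], [0, -0.375, 0.705, 0, 0.085]]]'; python3 steer.py '[[[0, -0.05, 0.09, 0, 0.085], [0, -0.05, 0.09, 0, 0.085], [0, -0.05, 0.09, 0, 0.085]]]'
```

```text
time_s: 9.1
tcp_pos: [0.4928, -0.0965, 0.1529]
orientation: [3.141, 0.0, -1.434]
ft_force: [-2.7, 0.3, 5.9]
opening: 0.085
grasp_force: 3.1
time_s: 9.4
tcp_pos: [0.4936, -0.0964, 0.1514]
orientation: [3.141, -0.0, -1.434]
ft_force: [-3.5, 0.7, 6.7]
opening: 0.0848
grasp_force: 3.3
```

```bash
python3 steer.py '[[[0, -0.05, 0.09, 0, 0.085], [0, -0.05, 0.09, 0, 0.085], [0, -0.05, 0.09, 0, 0.085]]]'; python3 steer.py '[[[0, -0.035, 0.065, 0, 0.085], [0, -0.035, 0.065, 0, 0.085], [0, -0.035, 0.065, 0, 0.085]]]'
```

```text
time_s: 9.7
tcp_pos: [0.4945, -0.0963, 0.1498]
orientation: [3.141, -0.0, -1.434]
ft_force: [-3.9, 0.4, 8.6]
opening: 0.0853
grasp_force: 4.6
time_s: 10.0
tcp_pos: [0.495, -0.0963, 0.1489]
orientation: [3.141, -0.0, -1.434]
ft_force: [-7.9, 0.4, 14.6]
opening: 0.085
grasp_force: 8.2
```

The force jumped to about 17 N, so the plunger is at its stop. I'll press 0.7 mm more to be sure, then back off along the axis.

Converted, 0.0006 m is 0.03, -0.0003 m is -0.015.

```bash
python3 steer.py '[[[0, -0.015, 0.03, 0, 0.085], [0, -0.015, 0.03, 0, 0.085], [0, -0.015, 0.03, 0, 0.085]]]'; python3 steer.py '[[[0, 0.235, -0.44, 0, 0.085], [0, 0.47, -0.885, 0, 0.085], [0, 0.705, -1.325, 0, 0.085], [0, 0.82, -1.545, 0, 0.085], [0, 0.82, -1.545, 0, 0.085], [0, 0.82, -1.545, 0, 0.085], [0, 0.82, -1.545, 0, 0.085]]]'
python3 - <<'E'
from h import *
c=manip.read_camera("scene"); cv2.imwrite("pics/chk7.png",cv2.resize(c["img"][120:260,200:360,::-1],None,fx=4,fy=4,interpolation=cv2.INTER_CUBIC)); print(manip.observe()["ft_force"])
E
```

```text
time_s: 10.3
tcp_pos: [0.4952, -0.0962, 0.1485]
orientation: [3.141, -0.0, -1.434]
ft_force: [-9.1, -0.4, 16.7]
opening: 0.0852
grasp_force: 9.8
time_s: 11.0
tcp_pos: [0.4794, -0.0983, 0.1781]
orientation: [3.141, 0.0, -1.434]
ft_force: [-0.1, 0.1, 0.5]
opening: 0.0852
grasp_force: 0.0
[0.09598997 0.64851608 0.42067893]
```

View pics/chk7.png

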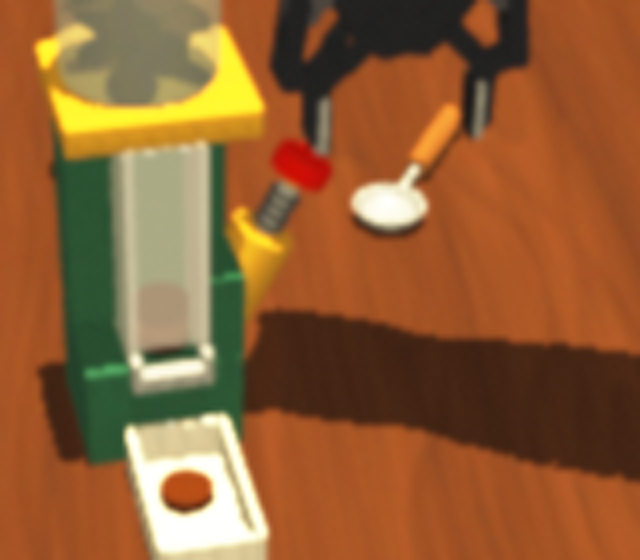

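The first chocolate lies in the tray at (187,490), and the plunger is fully out. I'll make the second stroke to the same target.

Converted, 0.0303 m is 1.515, 0.0291 m is 1.455.

```bash
python3 steer.py '[[[0, 0, 0, 0, 0.085], [0, 0, 0, 0, 0.085], [0, -0.21, 0.395, 0, 0.085], [0, -0.305, 0.575, 0, 0.085], [0, -0.4, 0.75, 0, 0.085], [0, -0.495, 0.93, 0, 0.085], [0, -0.585, 1.105, 0, 0.085], [0, -0.68, 1.28, 0, 0.085], [0, -0.725, 1.37, 0, 0.085], [0, -0.77, 1.455, 0, 0.085], [0, -0.805, 1.515, 0, 0.085], [0, -0.805, 1.515, 0, 0.085]]]'; python3 steer.py '[[[0, -0.015, 0.03, 0, 0.085], [0, -0.015, 0.03, 0, 0.085], [0, -0.015, 0.03, 0, 0.085]]]'
```

```text
time_s: 12.25
tcp_pos: [0.4955, -0.0963, 0.1488]
orientation: [-3.141, -0.001, -1.434]
ft_force: [-7.3, 0.4, 16.7]
opening: 0.0854
grasp_force: 9.1
time_s: 12.55
tcp_pos: [0.4957, -0.0963, 0.1486]
orientation: [-3.141, -0.001, -1.434]
ft_force: [-8.4, -0.0, 19.2]
opening: 0.0851
grasp_force: 10.4
```

```bash
python3 steer.py '[[[0, 0.235, -0.44, 0, 0.085], [0, 0.47, -0.885, 0, 0.085], [0, 0.705, -1.325, 0, 0.085], [0, 0.94, -1.765, 0, 0.085], [0, 1.5, -2.5, 0, 0.085], [0, 2.5, -3, 0, 0.085], [0, 2.5, -3, 0, 0.085], [0, 2.5, -3, 0, 0.085], [0, 2.5, -3, 0, 0.085], [0, 2.5, -3, 0, 0.085]]]'
python3 - <<'E'
from h import *
c=manip.read_camera("scene"); cv2.imwrite("pics/chk8.png",cv2.resize(c["img"][120:260,200:360,::-1],None,fx=4,fy=4,interpolation=cv2.INTER_CUBIC)); print(manip.observe()["ft_force"])
E
```

```text
time_s: 13.55
tcp_pos: [0.4464, -0.1028, 0.2071]
orientation: [3.141, 0.0, -1.434]
ft_force: [-0.8, -0.3, -0.4]
opening: 0.0853
grasp_force: 0.0
[-0.62309972 -0.03216259  0.25102704]
```

View pics/chk8.png

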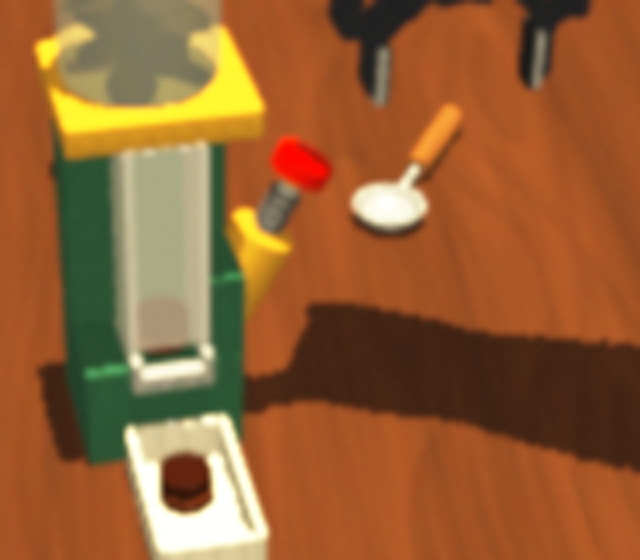

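Both chocolates lie stacked in the tray at (187,480). The plunger is fully out, the other two chocolates are still in the magazine, and the arm is clear of everything.

```bash
python3 -c "
from plant import manip
print(manip.hand_in())"
```

```text
the job is handed in; nothing more can be done
None
```

The job is handed in, though no verdict came back: the tray stands about 3 mm from the dock, in line and released; two full plunger strokes (about 21 N at most) dropped exactly two chocolates into it, stacked; and the jar, tin and scoop were not touched.

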